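Feed a rearing bin through its spring-gate port

TASK

Feed this rearing bin: count exactly three of the brown feed discs from the beige tray into the open port on its lid while the gate is shut, leaving the other two discs on the tray. Then pull the gate's yellow tab out to the red marks, so that the three discs drop into the bin, and keep it there: the gate would spring shut, so your job finishes while you are still holding the tab at the marks, for me to look in. Leave the gel cup and the other things where they are.

Things in the scene. Friction and masses are not known exactly. Their poses are not given: they have to be found in the camera images.
- bin: Clear rearing bin with a white lid, fixed to the bench, 330 (x) x 220 (y) mm, lid top 146 mm high; purple egg flats stand inside its front part. Origin: centre of its underside, z up; its -x side is the front, to which the gate is pulled. On the lid lie guide rails and two steel spring cartridges (at y = +-78 mm, tops 165 mm above the bench), the port collar and the gate.
- port (a point): Centre of the port's open mouth at its rim, 190 mm above the bench; axes as the bin's. The port is an aluminium collar on the lid, inside 80 (bin's x) x 110 mm (y), walls 4 mm thick, 38 mm high; its floor is the shut gate plate, 39 mm below the rim. Pulling the gate takes the floor away and what lies on it drops into the bin.
- port_middle (a point): Centre of the space inside the port, 15 mm below its rim and 24 mm above the shut gate plate; a disc counts as in the port within 60 mm of it.
- drop_floor (a point): Middle of the free part of the bin's floor, under the port, 4 mm above the bench; dropped discs come to lie within 130 mm of it.
- gate (a joint): Travel of the steel slide gate under the port, m: 0 shut, grows as it is pulled towards the bin's front (-x); 0.085 with the tab at the red marks (port fully open), end stop at 0.105. Springs pull it shut by themselves, with about 2.5 N when shut and 7.5 N at the marks, plus 0.5 N friction.
- tab (a point): Point to grip on the gate's yellow upright pull tab: on its centre line, 184 mm above the bench; axes as the bin's; moves with the gate. The tab is 12 mm thick (bin's x), 50 wide (y), from 164 to 206 mm above the bench, on a dark cross bar also 12 mm thick, 172 mm long (y), 10 mm high. With the gate shut there are 50 mm between tab and port collar.
- open_mark (a point): Where tab must be when the gate is out to the red marks: 85 mm in front of its place with the gate shut, same height. The marks are two red lines across the lid, left and right of the gate; the middle of the cross bar and tab must stand level with them.
- tray: Shallow beige tray, fixed, 270 (x) x 230 (y) x 22 mm, walls and floor 4 mm. Origin: centre of its underside, z up. Five discs and one gel cup stand on it in three rows of two, about 75 mm apart along its x and 85 mm along its y, so fingers have most room on the two y sides of a disc. The gel cup is not feed and stays.
- disc0_center (a point): Centre (half-way up) of a brown pressed feed disc lying flat, 40 mm across, 22 mm high, 30 g. All five discs are alike; any three will do.
- disc1_center (a point): Centre (half-way up) of a brown pressed feed disc lying flat, 40 mm across, 22 mm high, 30 g. All five discs are alike; any three will do.
- disc2_center (a point): Centre (half-way up) of a brown pressed feed disc lying flat, 40 mm across, 22 mm high, 30 g. All five discs are alike; any three will do.
- disc3_center (a point): Centre (half-way up) of a brown pressed feed disc lying flat, 40 mm across, 22 mm high, 30 g. All five discs are alike; any three will do.
- disc4_center (a point): Centre (half-way up) of a brown pressed feed disc lying flat, 40 mm across, 22 mm high, 30 g. All five discs are alike; any three will do.
- gel_cup: The gel cup on the tray, a bystander: blue, white lid, 42 mm across, 27 mm high. Origin: centre of its underside.
- egg_flat: Loose purple egg flat, 140 mm square, 30 mm high, a bystander. Origin under its centre.
- spray: White bottle with green cap, 62 mm across, 180 mm high, a bystander. Origin under its centre.
- jar: Clear jar with red lid, 64 mm across, 85 mm high, a bystander. Origin under its centre.
- scoop: Steel scoop with black handle, 180 mm long, 37 mm high, a bystander.
- culture_cup: Pale cup with black lid, 76 mm across, 66 mm high, a bystander. Origin under its centre.
- brush: Hand brush lying on the bench, a bystander.
There are look-alikes about, which are no part of the job. Leave any green or turquoise look-alike of the part that bears disc3_center alone.

How it is judged:
On the way:
1. exactly three discs lie in the port on the shut gate, let go, and the other two are on the tray (((distance between each of disc0_center, disc1_center and port_middle below 0.06 m and distance between any of disc2_center, disc3_center, disc4_center and port_middle below 0.06 m) or (distance between each of disc0_center, disc2_center and port_middle below 0.06 m and distance between any of disc3_center, disc4_center and port_middle below 0.06 m) or distance between each of disc0_center, disc3_center, disc4_center and port_middle below 0.06 m or (distance between each of disc1_center, disc2_center and port_middle below 0.06 m and distance between any of disc3_center, disc4_center and port_middle below 0.06 m) or distance between each of disc1_center, disc3_center, disc4_center and port_middle below 0.06 m or distance between each of disc2_center, disc3_center, disc4_center and port_middle below 0.06 m) and ((distance between disc0_center and tray below 0.13 m and distance between any of disc1_center, disc2_center, disc3_center, disc4_center and tray below 0.13 m) or (distance between disc1_center and tray below 0.13 m and distance between any of disc2_center, disc3_center, disc4_center and tray below 0.13 m) or (distance between disc2_center and tray below 0.13 m and distance between any of disc3_center, disc4_center and tray below 0.13 m) or distance between each of disc3_center, disc4_center and tray below 0.13 m) and value of joint gate below 0.006 m and contact force between the fingers and disc0 below 0.2 N and contact force between the fingers and disc1 below 0.2 N and contact force between the fingers and disc2 below 0.2 N and contact force between the fingers and disc3 below 0.2 N and contact force between the fingers and disc4 below 0.2 N), for 0.2 s.
At the end, for the whole second after the job is handed in: The gate is held still by the fingers on the gate's yellow tab or cross bar (contact over 2 N), 85 mm out with the tab at the red marks, to within 7 mm either way; exactly three discs lie inside the bin below the lid and the other two are on the tray (((distance between each of disc0_center, disc1_center and drop_floor below 0.13 m and distance between any of disc2_center, disc3_center, disc4_center and drop_floor below 0.13 m) or (distance between each of disc0_center, disc2_center and drop_floor below 0.13 m and distance between any of disc3_center, disc4_center and drop_floor below 0.13 m) or distance between each of disc0_center, disc3_center, disc4_center and drop_floor below 0.13 m or (distance between each of disc1_center, disc2_center and drop_floor below 0.13 m and distance between any of disc3_center, disc4_center and drop_floor below 0.13 m) or distance between each of disc1_center, disc3_center, disc4_center and drop_floor below 0.13 m or distance between each of disc2_center, disc3_center, disc4_center and drop_floor below 0.13 m) and ((distance between disc0_center and tray below 0.13 m and distance between any of disc1_center, disc2_center, disc3_center, disc4_center and tray below 0.13 m) or (distance between disc1_center and tray below 0.13 m and distance between any of disc2_center, disc3_center, disc4_center and tray below 0.13 m) or (distance between disc2_center and tray below 0.13 m and distance between any of disc3_center, disc4_center and tray below 0.13 m) or distance between each of disc3_center, disc4_center and tray below 0.13 m) and value of joint gate between 0.078 and 0.092 m and velocity of joint gate between -0.01 and 0.01 m/s and contact force between the fingers and gate above 2 N); the arm keeps its last pose, push and grip.
It fails at once if the gel cup is disturbed (moved over 30 mm) (distance of gel_cup from where it was at the start of the episode above 0.03 m).
It fails at once if another thing on the bench is disturbed (moved over 40 mm) (distance of any of egg_flat, spray, jar, scoop, culture_cup, brush from where it was at the start of the episode above 0.04 m).
It also fails if it takes over 72 s, if anything falls off the work surface, if the arm or the gripper's body presses on something with over 40 N, if the wrist force passes 120 N, or if a joint passes its speed limit or range.

ROBOT

A 7-joint arm with a two-finger parallel gripper is mounted at the origin on the work surface. World frame = base frame: x ahead of the robot, y to its left, z up, the work surface at z = 0. Lengths are in m, angles in rad, forces in N, time in s.
With the tool pointing down it reaches from about 0.35 to 0.9 m from the base axis. Payload 19.9 kg.
Tool frame: the origin (TCP) lies between the finger pads; the fingertips stand 14 mm ahead of it and the grasp point (between the pads) lies 5 mm behind it (robot.tcp_to_tips is the distance from the TCP to the fingertips, in m); z points along the fingers, y is the line along which they close (so a half turn about z gives the same grasp; the last joint's range is limited). The gripper opens to 85 mm and grips with 20 to 120 N. Pads are 22 mm wide; open, the fingers measure 114 mm over their backs; the gripper's body (76 mm by 85 mm) begins 54 mm behind the grasp point. The pads swing forward as they close: fully open they stand 13 mm farther back than shut.
Start: joints at [-1.31, 0.417, -0.01, 1.614, 0.005, 1.111, -0.053], TCP at [0.186, 0.597, 0.209] pointing down, gripper open.
Joint ranges: [-2.81, 2.81], [-0.39, 2.02], [-1.27, 1.25], [0.06, 2.57], [-1.19, 4.33], [0.19, 2], [-2.82, 2.82]. Speed limits (rad/s): [1.89, 1.89, 2.39, 2.39, 3.01, 3.01, 3.01].

INTERFACE

Orientations are given as a 3x3 rotation matrix whose columns are the frame's x, y, z axes.
In Python, from station import monitor, vision, job_done, robot gives the robot as it stands.
- The arm moves only by the tool play_rows, never from a script. Its argument "deltas" is a list of rows, each a list of 3 entries, a list of its own where there are three numbers: the turn, a rotation vector about the tool's x, y, z in degrees, then the shift along the tool's x, y, z in cm, then the gripper command: -1 is shut, 1 is fully open, values between are in proportion. In form: [[[wx, wy, wz], [x, y, z], hand], ...]. A call has 1 to 10 rows; each row is the pose to reach, as a shift and turn from the pose commanded when the call began, along the tool's axes at that moment; what a row does not reach only later rows make up. A row lasts 1/12 s, in which the tool goes at most 41.7 mm and 7.16 degrees, less where a joint would pass 70% of its speed; a pose out of reach is approached as far as the arm can. A call with a gripper value outside its range is refused whole. The fingers move at their own pace and stop on an object; "grip_force" is the grip in N (left out, the last holds). Time passes only in rows, so rows that repeat a pose let the fingers close. It gives the time, the measured TCP pose, the force, the opening and the grip force at its end, in the units of the state.
- monitor.get_state(): the state, without advancing time (a new reading comes with each control period).
- vision.capture(name): name is "side" or "top" or "wrist"; returns the picture (384x512x3 uint8, red, green, blue); there is no depth.
- vision.camera_info(name): a dict with "vertical_fov" (degrees; the focal length in pixels is half the picture's height over the tangent of half this angle, whatever the lens; pixels are square), "cx", "cy" (the principal point, pixels), "world_to_cam" (4x4, takes a point from world to camera coordinates); the wrist camera has in their place "hand_eye" (4x4, takes a point from camera to tool coordinates, whose origin is the TCP and whose axes are the flange's). Camera axes: x right, y up, looking along -z (the intrinsics and any distortion apply to the point x, -y, -z); pixel columns grow to the right and rows downward; lengths in m; the calibration is good to about 2 mm. A picture is of the moment at which its call begins: read the wrist's pose just before it. camera_info takes no time and is no camera call.
- job_done(): hands the job in; it is judged then, once.
The state is a dict: "t": time; "joint_positions": joint angles; "dq": joint speeds; "joint_efforts": joint torques, N m; "ee_pos": TCP position; "ee_rot": TCP orientation; "force": force on the tool from outside, world axes, zero at the start; "moment": the same for the moment, N m; "finger_gap": finger opening in m; "grip_force": force on a finger pad.
Only numpy, scipy, OpenCV 4.12 (cv2) and the standard library are available. Lean on these libraries where they do the work, as an engineer would, in place of code of your own. Each camera call takes 0.05 s, during which the arm holds its last target. There are 200 camera calls.

## Working session

There is one attempt and no reset: what is moved stays moved. The work goes in short steps, Python scripts to look and compute and a tool call to move; the robot and the scene stay as the last step left them, time stands still between calls to the robot, and variables do not carry over. Pictures are saved under pics/ and viewed, at most 10 in all, crops included, and the job is handed in when it is done.

Besides the shell and the picture viewer there is one more tool, called after "Call:" as a command line: name --argument value ..., lists and objects as JSON in quotes. play_rows: Moves the arm, as the interface text tells. Its arguments: {"type":"object","properties":{"deltas":{"type":"array"},"grip_force":{"type":"number"}},"required":["deltas"]}

```bash
mkdir -p pics; ls
python3 - <<'E'
from station import monitor, vision, robot
import cv2,numpy as np
np.set_printoptions(precision=4,suppress=True)
s=monitor.get_state();print(s['t'],s['ee_pos'],s['ee_rot'],s['finger_gap'],s['force'])
for n in('side','top','wrist'):
    cv2.imwrite(f'pics/{n}0.png',vision.capture(n)[:,:,::-1]);print(n,vision.camera_info(n))
E
```

```text
pics
0.0 [0.1857 0.5964 0.2087] [[-0.9548  0.2972 -0.0003]
 [ 0.2972  0.9548 -0.0012]
 [-0.0001 -0.0012 -1.    ]] 0.08531286468425371 [ 0.6757 -0.4593 -0.3393]
side {'vertical_fov': 42.43685938474167, 'cx': 263.4804579982547, 'cy': 176.80653723604271, 'world_to_cam': array([[-0.6835, -0.7295, -0.0251,  0.3838],
       [ 0.3414, -0.3499,  0.8724, -0.3253],
       [-0.6452,  0.5877,  0.4882, -1.1547],
       [ 0.    ,  0.    ,  0.    ,  1.    ]])}
top {'vertical_fov': 51.98069118213355, 'cx': 253.71285354323547, 'cy': 189.61540995297378, 'world_to_cam': array([[ 0.0158, -0.9998,  0.0125, -0.0185],
       [ 0.9857,  0.0177,  0.1677, -0.5651],
       [-0.1679,  0.0096,  0.9858, -1.3893],
       [ 0.    ,  0.    ,  0.    ,  1.    ]])}
wrist {'vertical_fov': 68.95199709581544, 'cx': 252.48732596890898, 'cy': 189.74261035849509, 'hand_eye': array([[ 0.0014,  0.9604,  0.2786,  0.0696],
       [ 1.    , -0.0012, -0.0009, -0.0002],
       [-0.0006,  0.2786, -0.9604, -0.1636],
       [ 0.    ,  0.    ,  0.    ,  1.    ]])}
```

View pics/top0.png

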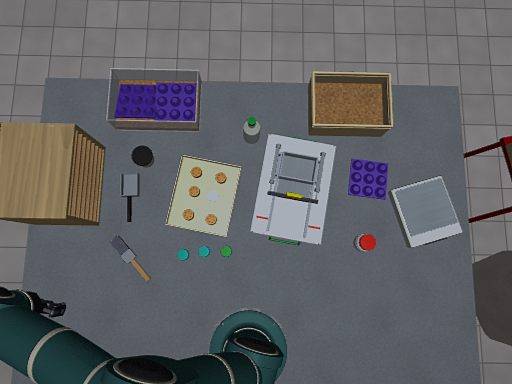

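View pics/side0.png

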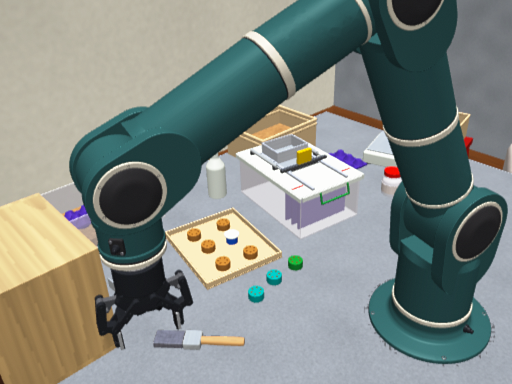

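Top view: the tray's five brown discs are at about (196,172), (221,178), (194,191), (189,215) and (211,219). The gel cup with its white lid is at (213,196). Look-alikes on the bench are two turquoise discs at (183,255) and (204,252) and a green one at (227,251); these don't fit (wrong colour, off the tray). The tab is at (294,195) and the collar at (298,167).

```bash
cat > h.py <<'E'
import numpy as np,cv2
from station import monitor,vision
np.set_printoptions(precision=4,suppress=True)
def cam(n,st=None):
    i=vision.camera_info(n);f=192/np.tan(np.radians(i['vertical_fov']/2))
    if n=='wrist':
        T=np.eye(4);T[:3,:3]=st['ee_rot'];T[:3,3]=st['ee_pos'];C=T@i['hand_eye']
    else: C=np.linalg.inv(i['world_to_cam'])
    return f,i['cx'],i['cy'],C
def ray(c,p,z):
    f,cx,cy,C=c
    d=C[:3,:3]@np.array([(p[0]-cx)/f,-(p[1]-cy)/f,-1]);o=C[:3,3]
    return o+d*(z-o[2])/d[2]
def proj(c,P):
    f,cx,cy,C=c;q=np.linalg.inv(C)@np.append(P,1)
    return np.array([cx+f*q[0]/-q[2],cy-f*q[1]/-q[2]])
def blobs(m,amin=20):
    n,l,s,c=cv2.connectedComponentsWithStats(m.astype(np.uint8))
    return [(c[i],s[i]) for i in range(1,n) if s[i][4]>=amin]
E
python3 - <<'E'
from h import *
im=cv2.imread('pics/top0.png');h=cv2.cvtColor(im,cv2.COLOR_BGR2HSV);c=cam('top')
H,S,V=cv2.split(h)
m=(H>5)&(H<20)&(S>140);m[:150]=0;m[240:]=0;m[:,:160]=0;m[:,250:]=0
for b in blobs(m): print('disc',b[0],b[1][4],ray(c,b[0],.020))
m=(H>22)&(H<35)&(S>180);m[:150]=0;m[:,:240]=0
for b in blobs(m,5): print('tab',b[0],b[1],ray(c,b[0],.200))
m=((H<6)|(H>174))&(S>120);m[:,:240]=0;m[:,340:]=0
for b in blobs(m,5): print('mark',b[0],b[1],ray(c,b[0],.147))
cv2.imwrite('pics/crop.png',cv2.resize(im[125:265,160:350],None,fx=4,fy=4,interpolation=cv2.INTER_CUBIC))
E
```

```text
disc [196.2093 171.8721] 86 [0.6335 0.207  0.02  ]
disc [220.6709 177.519 ] 79 [0.6137 0.1149 0.02  ]
disc [194.1149 191.092 ] 87 [0.5605 0.2118 0.02  ]
disc [188.1625 214.5125] 80 [0.473  0.2301 0.02  ]
disc [210.6849 219.0411] 73 [0.4577 0.1469 0.02  ]
tab [293.3247 195.6883] [286 192  16   8  77] [ 0.5217 -0.1366  0.2   ]
mark [261.5789 217.1053] [257 216  11   3  19] [ 0.4554 -0.0359  0.147 ]
mark [313.9 226.9] [308 226  12   3  20] [ 0.4255 -0.2114  0.147 ]
```

View pics/crop.png

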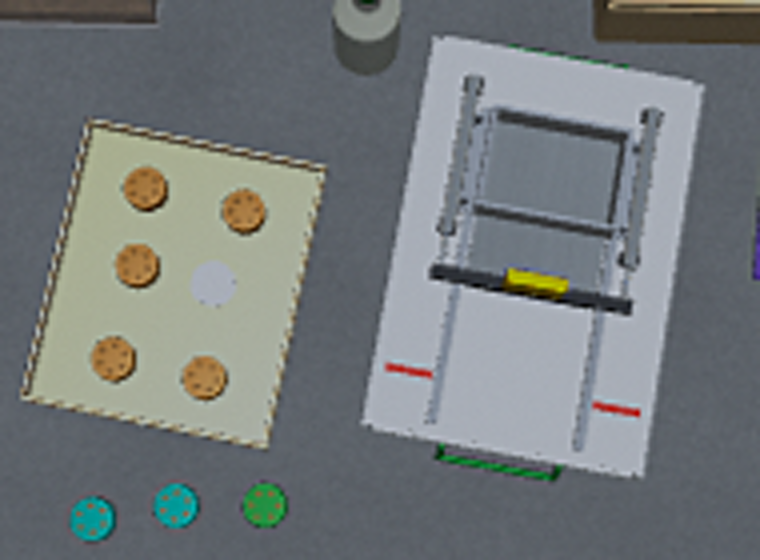

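The enlarged crop confirms it: five brown discs and the white-lidded cup are on the tray, and the green and turquoise ones are off it. I'll move over the tray and refine with the wrist camera.

```bash
cat >> h.py <<'E'
from scipy.spatial.transform import Rotation as Ro
YAW=np.degrees(np.arcsin(-.168))
ex=np.array([.9858,-.168,0]);ey=np.array([.168,.9858,0])
def Rt(a): # a: world angle of tool y, pointing down
    a=np.radians(a);y=np.array([np.cos(a),np.sin(a),0]);z=np.array([0,0,-1.]);return np.column_stack([np.cross(y,z),y,z])
def go(p,a,st=None,lab=''):
    st=st or monitor.get_state();R=np.array(st['ee_rot']);d=np.array(p)-st['ee_pos']
    print(lab,'turn',np.round(Ro.from_matrix(R.T@Rt(a)).as_rotvec(degrees=True),2),'shift cm',np.round(R.T@d*100,2),'rows',round(np.linalg.norm(d)/.0417,1))
E
python3 - <<'E'
from h import *
c=cam('top')
print(ray(c,(297.75,167.5),.19))
for p in [(88,120),(325,163),(267,445),(23,397)]: print(ray(c,(160+p[0]/4,125+p[1]/4),.022))
go([.50,.17,.30],80.3)
E
```

```text
[ 0.6182 -0.1526  0.19  ]
[0.697  0.2627 0.022 ]
[0.6597 0.039  0.022 ]
[0.3958 0.0862 0.022 ]
[0.4357 0.3098 0.022 ]
 turn [-0.05  0.   -7.59] shift cm [-42.69 -31.39  -9.09] rows 12.9
```

Call:
play_rows --deltas '[[[0,0,-2],[-2,-1.5,-3],1],[[0,0,-7.6],[-42.7,-31.4,-9.1],1],[[0,0,-7.6],[-42.7,-31.4,-9.1],1],[[0,0,-7.6],[-42.7,-31.4,-9.1],1],[[0,0,-7.6],[-42.7,-31.4,-9.1],1],[[0,0,-7.6],[-42.7,-31.4,-9.1],1],[[0,0,-7.6],[-42.7,-31.4,-9.1],1],[[0,0,-7.6],[-42.7,-31.4,-9.1],1],[[0,0,-7.6],[-42.7,-31.4,-9.1],1],[[0,0,-7.6],[-42.7,-31.4,-9.1],1]]'

```text
t: 0.98
ee_pos: [0.422, 0.2749, 0.2846]
ee_rot: [[-0.986, 0.168, 0.0], [0.168, 0.986, 0.0], [0.0, 0.0, -1.0]]
force: [1.0, 0.6, 0.6]
finger_gap: 0.0849
grip_force: 0.0
```

Run:
```python
from h import *
s=monitor.get_state();print(s['t'],s['ee_pos'],s['dq'])
go([.50,.17,.30],80.3)
```

```text
0.9833 [0.422  0.2749 0.2846] [ 0.6148 -0.0205  0.409  -0.1032 -0.0514  0.1291  1.0321]
 turn [ 0.01 -0.    0.01] shift cm [-9.45 -9.03 -1.54] rows 3.2
```

Call:
play_rows --deltas '[[[0,0,0],[-9,-8.6,-1.5],0.4],[[0,0,0],[-9,-8.6,-1.5],0.4],[[0,0,0],[-9,-8.6,-1.5],0.4],[[0,0,0],[-9,-8.6,-1.5],0.4],[[0,0,0],[-9,-8.6,-1.5],0.4],[[0,0,0],[-9,-8.6,-1.5],0.4]]'

```text
t: 1.48
ee_pos: [0.4953, 0.1772, 0.299]
ee_rot: [[-0.986, 0.168, -0.001], [0.168, 0.986, -0.0], [0.0, -0.0, -1.0]]
force: [-0.2, 0.1, 0.5]
finger_gap: 0.0595
grip_force: 0.0
```

```bash
cat > look.py <<'E'
from h import *
import sys
s=monitor.get_state();im=vision.capture('wrist')[:,:,::-1].copy();cv2.imwrite(f'pics/{sys.argv[1]}.png',im)
print(s['t'],np.array(s['ee_pos']),s['finger_gap'],np.array(s['dq']))
H,S,V=cv2.split(cv2.cvtColor(im,cv2.COLOR_BGR2HSV));c=cam('wrist',s)
m=cv2.morphologyEx(((H>5)&(H<20)&(S>140)).astype(np.uint8),cv2.MORPH_CLOSE,np.ones((5,5)))
for b in blobs(m,150): print('disc',b[0],b[1][4],ray(c,b[0],.022))
E
python3 look.py w1
```

```text
1.4833 [0.4953 0.1772 0.299 ] 0.0595190006339585 [-0.0191 -0.0048 -0.0165  0.0064 -0.001  -0.0004 -0.0029]
disc [228.0679 228.517 ] 383 [0.6136 0.1147 0.022 ]
disc [282.8663 230.7892] 389 [0.6334 0.2065 0.022 ]
```

View pics/w1.png

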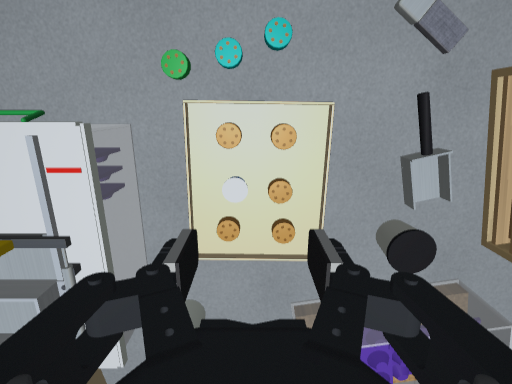

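The wrist view shows the tray's discs at (229,135), (284,136), (280,191), (228,229) and (283,231), with the cup at (235,189). It agrees with the top view to within 1 mm.

Run:
```python
from h import *
s=monitor.get_state();c=cam('wrist',s)
for p in [(229,135),(284,136),(280,191)]: print(ray(c,p,.025))
go([.458,.1465,.060],80.3,lab='above');go([.458,.1465,.019],80.3,lab='D')
```

```text
[0.4587 0.1471 0.025 ]
[0.4743 0.2305 0.025 ]
[0.5609 0.2121 0.025 ]
above turn [-0.01 -0.03  0.08] shift cm [ 3.11 -3.7  23.9 ] rows 5.8
D turn [-0.01 -0.03  0.08] shift cm [ 3.11 -3.7  28.  ] rows 6.8
```

Call:
play_rows --deltas '[[[0,0,0],[3.1,-3.7,0],0.4],[[0,0,0],[3.1,-3.7,4],0.4],[[0,0,0],[3.1,-3.7,8],0.4],[[0,0,0],[3.1,-3.7,12],0.4],[[0,0,0],[3.1,-3.7,16],0.4],[[0,0,0],[3.1,-3.7,20],0.4],[[0,0,0],[3.1,-3.7,23],0.4],[[0,0,0],[3.1,-3.7,23.9],0.4],[[0,0,0],[3.1,-3.7,23.9],0.4],[[0,0,0],[3.1,-3.7,23.9],0.4]]'

```text
t: 2.37
ee_pos: [0.4591, 0.1463, 0.0613]
ee_rot: [[-0.986, 0.167, 0.0], [0.167, 0.986, 0.0], [-0.0, 0.0, -1.0]]
force: [0.5, 0.5, 0.5]
finger_gap: 0.0594
grip_force: 0.0
```

Run:
```python
from h import *
go([.458,.147,.019],80.3,lab='D')
```

```text
D turn [0.01 0.02 0.06] shift cm [0.12 0.05 4.23] rows 1.0
```

Call:
play_rows --deltas '[[[0,0,0],[0,0,2],0.4],[[0,0,0],[0,0,3.2],0.4],[[0,0,0],[0,0,4.1],0.4],[[0,0,0],[0,0,4.1],0.4],[[0,0,0],[0,0,4.1],-0.4],[[0,0,0],[0,0,4.1],-0.4],[[0,0,0],[0,0,4.1],-0.4],[[0,0,0],[0,0,4.1],-0.4],[[0,0,0],[0,0,4.1],-0.4],[[0,0,0],[0,0,4.1],-0.4]]' --grip_force 30

```text
t: 3.2
ee_pos: [0.4589, 0.1457, 0.0195]
ee_rot: [[-0.986, 0.168, 0.0], [0.168, 0.986, 0.0], [-0.0, 0.0, -1.0]]
force: [-0.5, -0.3, -0.2]
finger_gap: 0.0255
grip_force: 0.0
```

Run:
```python
from h import *
P=np.array([.6195,-.1535,0]);print('port',P)
for (x,y) in [(-.018,-.009),(.018,.009),(0,0)]:
    q=P+x*ex+y*ey;print(q);
    for z in(.24,.175):go(q+[0,0,z],80.3)
```

```text
port [ 0.6195 -0.1535  0.    ]
[ 0.6002 -0.1593  0.    ]
 turn [0.   0.02 0.01] shift cm [-19.07 -27.69 -22.05] rows 9.6
 turn [0.   0.02 0.01] shift cm [-19.07 -27.69 -15.55] rows 8.9
[ 0.6388 -0.1477  0.    ]
 turn [0.   0.02 0.01] shift cm [-22.67 -25.89 -22.05] rows 9.8
 turn [0.   0.02 0.01] shift cm [-22.67 -25.89 -15.55] rows 9.1
[ 0.6195 -0.1535  0.    ]
 turn [0.   0.02 0.01] shift cm [-20.87 -26.79 -22.05] rows 9.7
 turn [0.   0.02 0.01] shift cm [-20.87 -26.79 -15.55] rows 9.0
```

The fingers closed to 25 mm with no grip force, so the grasp missed. I'll look.

Run:
```python
from h import *
w=vision.capture('wrist')[:,:,::-1]; t=vision.capture('side')[:,:,::-1]
a=cv2.resize(w[60:384,100:420],(400,405)); b=cv2.resize(t[190:300,160:300],(400,314))
b=cv2.copyMakeBorder(b,0,91,0,0,cv2.BORDER_CONSTANT)
cv2.imwrite('pics/miss.png',np.hstack([a,b]))
```

```text
(no output)
```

View pics/miss.png

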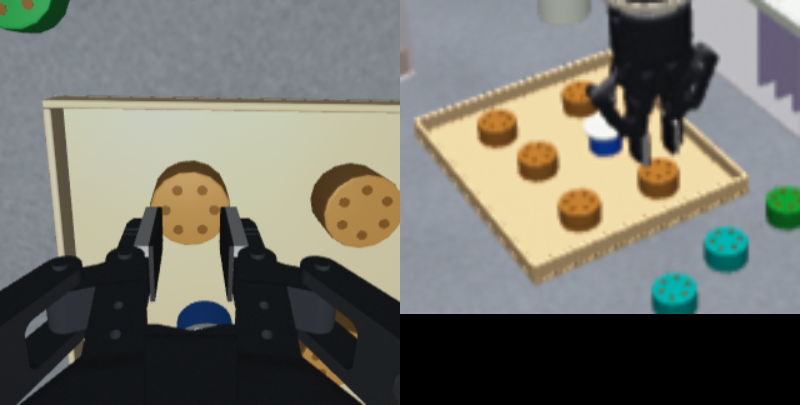

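Run:
```python
from h import *
s=monitor.get_state();c=cam('wrist',s);print(s['t'],s['ee_pos'],s['force'],s['finger_gap'])
for p in [(252,224),(252,255)]: print(ray(c,p,.026),ray(c,p,.004))
p=np.array(s['ee_pos'])
print('tcp,tips',proj(c,p),proj(c,p-[0,0,.014]),'disc top',proj(c,[.458,.147,.026]))
im=vision.capture('top')[:,:,::-1];H,S,V=cv2.split(cv2.cvtColor(im,cv2.COLOR_BGR2HSV))
m=(H>5)&(H<20)&(S>140);m[:150]=0;m[240:]=0;m[:,:160]=0;m[:,250:]=0
for b in blobs(m): print('disc',b[0],b[1][4],ray(cam('top'),b[0],.020))
```

```text
3.3 [0.4588 0.1457 0.0194] [0.3121 0.1826 0.6105] 0.02529788758890612
[0.4563 0.1456 0.026 ] [0.4656 0.144  0.004 ]
[0.477  0.1421 0.026 ] [0.4892 0.14   0.004 ]
tcp,tips [252.7945 223.4847] [252.7628 215.3535] disc top [254.7183 226.1861]
disc [196.2093 171.8721] 86 [0.6335 0.207  0.02  ]
disc [220.6709 177.519 ] 79 [0.6137 0.1149 0.02  ]
disc [193.25   188.4444] 36 [0.5704 0.2154 0.02  ]
```

Run:
```python
from h import *
from station import robot
print([ (a,getattr(robot,a)) for a in dir(robot) if a[0]!='_'])
s=monitor.get_state();im=vision.capture('wrist')[:,:,::-1];cv2.imwrite('pics/w2.png',im)
t=vision.capture('side')[:,:,::-1];cv2.imwrite('pics/s2.png',t)
c=cam('side');p=np.array(s['ee_pos'])
for dz in (-.014,0,.02,.03,.04): print(dz,[proj(c,p+[0,0,dz]+k*np.array(s['ee_rot'])[:,1]) for k in(-.015,.015)])
print('disc',proj(c,[.458,.147,.026]))
b=t[170:290,200:320].copy()
cv2.imwrite('pics/sz.png',np.hstack([cv2.resize(b,(600,600),interpolation=cv2.INTER_CUBIC)]))
```

```text
[('Unreachable', <class 'station.Unreachable'>), ('tcp_to_tips', 0.014)]
-0.014 [array([254.93  , 252.8686]), array([245.7102, 256.8072])]
0 [array([254.7594, 248.8181]), array([245.4912, 252.7342])]
0.02 [array([254.5128, 242.9607]), array([245.1744, 246.8436])]
0.03 [array([254.3882, 240.0001]), array([245.0143, 243.8659])]
0.04 [array([254.2626, 237.0181]), array([244.853 , 240.8664])]
disc [249.8859 249.1676]
```

View pics/sz.png

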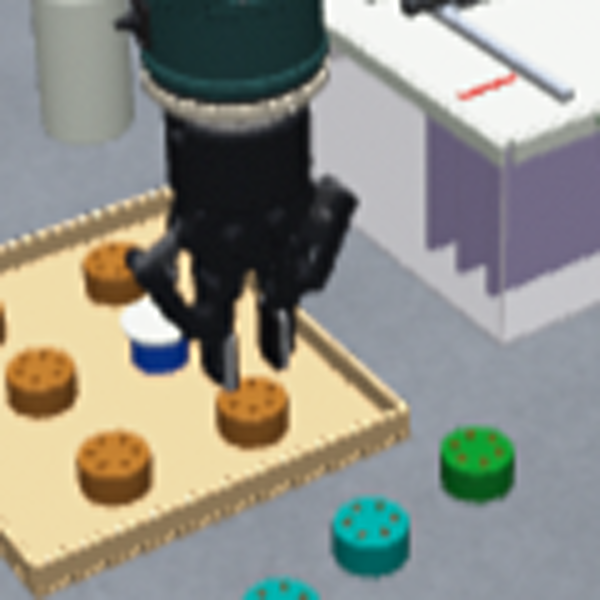

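The fingertips really sit about 18–30 mm above the reported TCP: in the side view they are at (245.6,247.6) and (255.4,243.4). The disc is untouched at (250,250). I'll reopen and go lower, watching the force.

Call:
play_rows --deltas '[[[0,0,0],[0,0,0],0.4],[[0,0,0],[0,0,0],0.4],[[0,0,0],[0,0,0],0.4],[[0,0,0],[0,0,0],0.4],[[0,0,0],[0,0,0.5],0.4],[[0,0,0],[0,0,1],0.4],[[0,0,0],[0,0,1.5],0.4],[[0,0,0],[0,0,1.9],0.4],[[0,0,0],[0,0,1.9],0.4]]'

```text
t: 4.2
ee_pos: [0.4583, 0.1454, -0.0008]
ee_rot: [[-0.986, 0.168, -0.001], [0.168, 0.986, -0.001], [0.001, -0.001, -1.0]]
force: [-0.2, 0.4, 0.3]
finger_gap: 0.0597
grip_force: 0.0
```

Run:
```python
from h import *
s=monitor.get_state();im=vision.capture('wrist')[:,:,::-1];cv2.imwrite('pics/w3.png',im)
t=vision.capture('side')[:,:,::-1];cv2.imwrite('pics/s3.png',t)
c=cam('side');p=np.array(s['ee_pos']);print(p,s['finger_gap'],s['force'])
for dz in (0,.01,.02,.03): print(dz,[(proj(c,p+[0,0,dz]+k*np.array(s['ee_rot'])[:,1])-[210,210])*6 for k in(-.032,.032)])
b=t[210:270,210:280].copy();a=im[100:300,130:380]
cv2.imwrite('pics/z3.png',np.hstack([cv2.resize(b,(420,360),interpolation=cv2.INTER_CUBIC),cv2.resize(a,(375,300)) if 0 else cv2.resize(a,(375,360))]))
```

```text
[ 0.4583  0.1454 -0.0008] 0.05969336228871153 [-0.1874  0.4     0.3265]
0 [array([302.0296, 254.7692]), array([184.2869, 305.4239])]
0.01 [array([301.4207, 237.5613]), array([183.2371, 288.0149])]
0.02 [array([300.8075, 220.2307]), array([182.1796, 270.4791])]
0.03 [array([300.1898, 202.7763]), array([181.1145, 252.8151])]
```

View pics/z3.png

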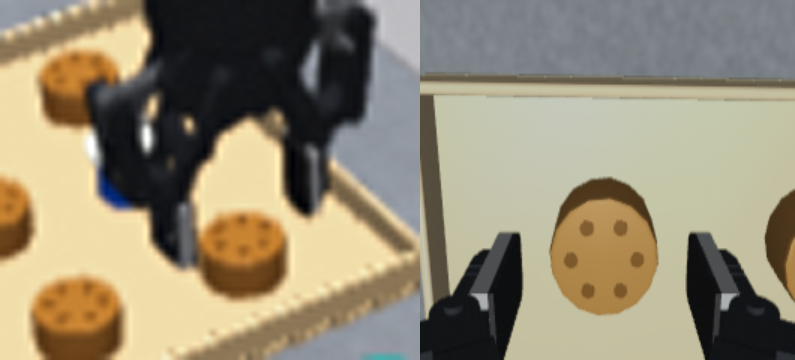

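The tips are still about 22 mm above the TCP (side crop (182,267)), and they straddle the disc without contact. I'll go 12 mm lower and grip.

Call:
play_rows --deltas '[[[0,0,0],[0,0.1,0.6],0.4],[[0,0,0],[0,0.1,1.2],0.4],[[0,0,0],[0,0.1,1.2],0.4],[[0,0,0],[0,0.1,1.2],-0.4],[[0,0,0],[0,0.1,1.2],-0.4],[[0,0,0],[0,0.1,1.2],-0.4],[[0,0,0],[0,0.1,1.2],-0.4],[[0,0,0],[0,0.1,1.2],-0.4]]' --grip_force 30

```text
t: 4.97
ee_pos: [0.4591, 0.1466, -0.0116]
ee_rot: [[-0.986, 0.168, 0.0], [0.168, 0.986, 0.0], [-0.0, 0.0, -1.0]]
force: [1.3, 0.2, -0.9]
finger_gap: 0.0387
grip_force: 30.2
```

Run:
```python
from h import *
P=np.array([.6195,-.1535,0])
q=P-.018*ex-.009*ey
for z in(.215,.142):go(q+[0,0,z],80.3)
```

```text
turn [0.   0.02 0.  ] shift cm [-19.07 -27.78 -22.66] rows 9.7
 turn [0.   0.02 0.  ] shift cm [-19.07 -27.78 -15.36] rows 8.9
```

Call:
play_rows --deltas '[[[0,0,0],[0,0,-4],-0.4],[[0,0,0],[0,0,-8],-0.4],[[0,0,0],[0,0,-12],-0.4],[[0,0,0],[-1,-1,-16],-0.4],[[0,0,0],[-3,-4,-19],-0.4],[[0,0,0],[-5,-7,-21],-0.4],[[0,0,0],[-7,-10,-22.7],-0.4],[[0,0,0],[-9,-13,-22.7],-0.4],[[0,0,0],[-11,-16,-22.7],-0.4],[[0,0,0],[-13,-19,-22.7],-0.4]]'

```text
t: 5.8
ee_pos: [0.5557, -0.0643, 0.2159]
ee_rot: [[-0.986, 0.168, 0.001], [0.168, 0.986, 0.0], [-0.001, 0.0, -1.0]]
force: [0.4, 1.0, 0.4]
finger_gap: 0.0387
grip_force: 30.6
```

Call:
play_rows --deltas '[[[0,0,0],[-2,-3,0],-0.4],[[0,0,0],[-4,-6,0],-0.4],[[0,0,0],[-6,-8.7,0],-0.4],[[0,0,0],[-6,-8.7,0],-0.4],[[0,0,0],[-6,-8.7,0],-0.4]]'

```text
t: 6.22
ee_pos: [0.5995, -0.1604, 0.2148]
ee_rot: [[-0.985, 0.171, -0.001], [0.171, 0.985, -0.001], [0.001, -0.001, -1.0]]
force: [-0.2, 1.1, -0.9]
finger_gap: 0.0387
grip_force: 30.6
```

Run:
```python
from h import *
s=monitor.get_state();im=vision.capture('wrist')[:,:,::-1];cv2.imwrite('pics/w4.png',im)
t=vision.capture('side')[:,:,::-1]
print(s['ee_pos'],s['finger_gap'])
P=np.array([.6195,-.1535,0]);q=P-.018*ex-.009*ey
for z in(.215,.142):go(q+[0,0,z],80.3)
c=cam('wrist',s)
for a,b in[(-44,-59),(-44,59),(44,59),(44,-59)]: print(proj(c,P+[0,0,.19]+a/1000*ex+b/1000*ey))
b=t[110:210,230:350]
cv2.imwrite('pics/z4.png',np.hstack([im[:,:],cv2.resize(b,(288,384))]))
```

```text
[ 0.5995 -0.1604  0.2148] 0.038700483531143644
 turn [ 0.02 -0.03  0.03] shift cm [-0.11 -0.14  0.01] rows 0.0
 turn [ 0.02 -0.03  0.03] shift cm [-0.11 -0.15  7.31] rows 1.8
[182.0784 175.3057]
[352.7881 175.0232]
[341.718  285.2446]
[190.1947 285.4355]
```

View pics/z4.png

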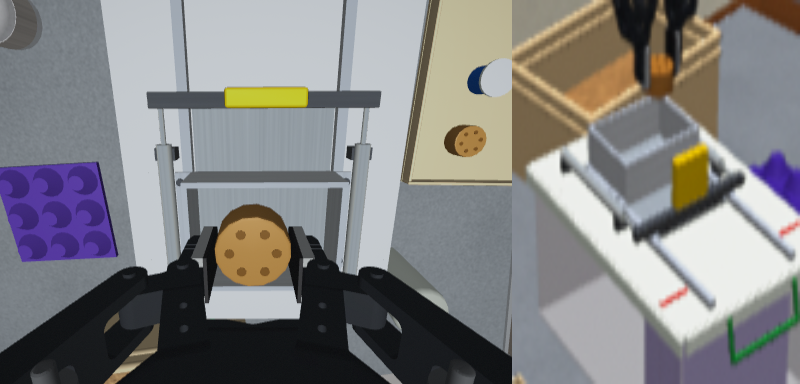

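The disc is held over the port. The front rim is at row ~174, columns 178–350, as projected within about 2 mm. Lowering and releasing.

Call:
play_rows --deltas '[[[0,0,0],[-0.1,0,3],-0.4],[[0,0,0],[-0.1,0,5],-0.4],[[0,0,0],[-0.1,0,6.5],-0.4],[[0,0,0],[-0.1,0,7.2],-0.4],[[0,0,0],[-0.1,0,7.2],-0.4],[[0,0,0],[-0.1,0,7.2],0.15],[[0,0,0],[-0.1,0,7.2],0.15],[[0,0,0],[-0.1,0,7.2],0.15],[[0,0,0],[-0.1,0,7.2],0.15]]'

```text
t: 7.07
ee_pos: [0.6006, -0.1581, 0.1436]
ee_rot: [[-0.986, 0.168, 0.0], [0.168, 0.986, 0.0], [-0.0, 0.0, -1.0]]
force: [-0.6, 0.1, -0.1]
finger_gap: 0.049
grip_force: 0.0
```

Call:
play_rows --deltas '[[[0,0,0],[0,0,-3],0.15],[[0,0,0],[0,0,-6],0.15],[[0,0,0],[0,0,-8],0.15],[[0,0,0],[0,0,-8],0.3],[[0,0,0],[0,0,-8],0.4]]'

```text
t: 7.48
ee_pos: [0.601, -0.1585, 0.2244]
ee_rot: [[-0.986, 0.168, 0.002], [0.168, 0.986, -0.0], [-0.002, 0.0, -1.0]]
force: [0.4, 0.8, -1.1]
finger_gap: 0.0604
grip_force: 0.0
```

Run:
```python
from h import *
s=monitor.get_state();im=vision.capture('wrist')[:,:,::-1];cv2.imwrite('pics/w5.png',im)
print(s['ee_pos'],s['finger_gap'])
H,S,V=cv2.split(cv2.cvtColor(im,cv2.COLOR_BGR2HSV));c=cam('wrist',s)
m=(H>5)&(H<22)&(S>110)
for b in blobs(m,100): print('disc',b[0],b[1],ray(c,b[0],.173))
go([.474,.2303,.215],80.3);go([.474,.2303,.045],80.3);go([.474,.2303,-.0116],80.3)
```

```text
[ 0.601  -0.1585  0.2244] 0.060404408314150095
disc [457.8927 138.8613] [438 124  41  31 988] [0.5802 0.0033 0.173 ]
disc [254.324  202.4007] [ 230  184   49   39 1722] [ 0.6047 -0.1578  0.173 ]
disc [111.2004 373.8204] [ 87 363  54  21 529] [ 0.7579 -0.3272  0.173 ]
 turn [0.01 0.02 0.02] shift cm [19.01 36.18  0.83] rows 9.8
 turn [0.01 0.02 0.02] shift cm [19.01 36.18 17.83] rows 10.7
 turn [0.01 0.02 0.02] shift cm [19.01 36.17 23.49] rows 11.3
```

Disc 1 is in the port at about (0.603, -0.158). Next disc.

Call:
play_rows --deltas '[[[0,0,0],[2,3.6,0],0.4],[[0,0,0],[4,7.2,0],0.4],[[0,0,0],[6,10.8,0],0.4],[[0,0,0],[8,14.4,0],0.4],[[0,0,0],[10,18,1],0.4],[[0,0,0],[12,21.6,2],0.4],[[0,0,0],[14,25.2,4],0.4],[[0,0,0],[16,28.8,6],0.4],[[0,0,0],[17.5,32.4,8],0.4],[[0,0,0],[19,36.2,10],0.4]]'

```text
t: 8.37
ee_pos: [0.4755, 0.218, 0.1286]
ee_rot: [[-0.986, 0.168, -0.001], [0.168, 0.986, -0.0], [0.001, -0.001, -1.0]]
force: [2.4, -0.2, 0.1]
finger_gap: 0.06
grip_force: 0.0
```

Call:
play_rows --deltas '[[[0,0,0],[0,0,3],0.4],[[0,0,0],[0,0,6],0.4],[[0,0,0],[0,0,8],0.4],[[0,0,0],[0,0,8],0.4],[[0,0,0],[0,0,8],0.4]]'

```text
t: 8.78
ee_pos: [0.4764, 0.216, 0.0493]
ee_rot: [[-0.986, 0.169, -0.002], [0.169, 0.986, -0.002], [0.002, -0.002, -1.0]]
force: [0.1, -0.5, 0.3]
finger_gap: 0.06
grip_force: 0.0
```

```bash
python3 look.py w6; python3 -c "
from h import *
go([.474,.2303,-.0116],80.3)"
```

```text
8.7833 [0.4764 0.216  0.0493] 0.05998734207948176 [-0.004  -0.0433  0.0094 -0.0254  0.004   0.0144 -0.0034]
disc [272.6272 207.0231] 1167 [0.4775 0.2304 0.022 ]
disc [263.9113 300.9607] 1883 [0.5554 0.2117 0.022 ]
 turn [-0.03 -0.02 -0.01] shift cm [0.55 1.32 6.21] rows 1.5
```

Call:
play_rows --deltas '[[[0,0,0],[0.3,1.35,0],0.4],[[0,0,0],[0.3,1.35,1.5],0.4],[[0,0,0],[0.3,1.35,3.5],0.4],[[0,0,0],[0.3,1.35,5],0.4],[[0,0,0],[0.3,1.35,6.1],0.4],[[0,0,0],[0.3,1.35,6.1],0.4],[[0,0,0],[0.3,1.35,6.1],-0.4],[[0,0,0],[0.3,1.35,6.1],-0.4],[[0,0,0],[0.3,1.35,6.1],-0.4],[[0,0,0],[0.3,1.35,6.1],-0.4]]'

```text
t: 9.67
ee_pos: [0.4772, 0.2309, -0.0096]
ee_rot: [[-0.986, 0.168, 0.001], [0.168, 0.986, 0.001], [-0.001, 0.001, -1.0]]
force: [-2.2, -0.1, 9.0]
finger_gap: 0.0383
grip_force: 30.2
```

Run:
```python
from h import *
P=np.array([.619,-.155,0]);q=P+.018*ex+.009*ey
for z in(.215,.142):go(q+[0,0,z],80.3)
```

```text
turn [0.07 0.07 0.01] shift cm [-22.3  -34.73 -22.47] rows 11.3
 turn [0.07 0.07 0.01] shift cm [-22.29 -34.73 -15.17] rows 10.5
```

Call:
play_rows --deltas '[[[0,0,0],[0,0,-4],-0.4],[[0,0,0],[0,0,-8],-0.4],[[0,0,0],[0,0,-12],-0.4],[[0,0,0],[-1,-1,-16],-0.4],[[0,0,0],[-3,-4,-19],-0.4],[[0,0,0],[-5,-7,-21],-0.4],[[0,0,0],[-7,-10,-22.7],-0.4],[[0,0,0],[-9,-13,-22.7],-0.4],[[0,0,0],[-11,-16,-22.7],-0.4],[[0,0,0],[-13,-19,-22.7],-0.4]]'

```text
t: 10.5
ee_pos: [0.5734, 0.0194, 0.2177]
ee_rot: [[-0.986, 0.168, 0.002], [0.168, 0.986, 0.001], [-0.002, 0.001, -1.0]]
force: [1.3, 0.4, -0.4]
finger_gap: 0.0382
grip_force: 30.6
```

Call:
play_rows --deltas '[[[0,0,0],[-2,-3.4,0],-0.4],[[0,0,0],[-4,-6.8,0],-0.4],[[0,0,0],[-6,-10.2,0],-0.4],[[0,0,0],[-8,-13.4,0],-0.4],[[0,0,0],[-9.3,-15.7,0],-0.4],[[0,0,0],[-9.3,-15.7,0],-0.4],[[0,0,0],[-9.3,-15.7,0],-0.4]]'

```text
t: 11.08
ee_pos: [0.6379, -0.151, 0.2167]
ee_rot: [[-0.985, 0.171, 0.0], [0.171, 0.985, -0.001], [-0.001, -0.001, -1.0]]
force: [-0.1, 1.1, -0.9]
finger_gap: 0.0383
grip_force: 30.6
```

Run:
```python
from h import *
P=np.array([.619,-.155,0]);q=P+.018*ex+.009*ey
s=monitor.get_state();print(s['ee_pos'],s['finger_gap'])
for z in(.215,.147):go(q+[0,0,z],80.3)
```

```text
[ 0.6379 -0.151   0.2167] 0.03832166683487742
 turn [-0.04  0.03 -0.15] shift cm [-0.01  0.19  0.17] rows 0.1
 turn [-0.04  0.03 -0.15] shift cm [-0.    0.19  6.97] rows 1.7
```

Call:
play_rows --deltas '[[[0,0,0],[0.15,0.3,2],-0.4],[[0,0,0],[0.15,0.3,4],-0.4],[[0,0,0],[0.15,0.3,5.5],-0.4],[[0,0,0],[0.15,0.3,6.7],-0.4],[[0,0,0],[0.15,0.3,6.7],-0.4],[[0,0,0],[0.15,0.3,6.7],0.15],[[0,0,0],[0.15,0.3,6.7],0.15],[[0,0,0],[0.15,0.3,6.7],0.15],[[0,0,0],[0.15,0.3,6.7],0.15]]'

```text
t: 11.83
ee_pos: [0.6369, -0.1455, 0.1495]
ee_rot: [[-0.986, 0.168, 0.0], [0.168, 0.986, 0.0], [-0.0, 0.0, -1.0]]
force: [0.0, -0.5, -0.4]
finger_gap: 0.0495
grip_force: 0.0
```

Call:
play_rows --deltas '[[[0,0,0],[0,0,-2.5],0.15],[[0,0,0],[0,0,-5],0.15],[[0,0,0],[0,0,-7],0.15],[[0,0,0],[2,3.2,-7],0.3],[[0,0,0],[4,6.5,-7],0.4],[[0,0,0],[6,9.5,-7],0.4],[[0,0,0],[6,9.5,-7],0.4]]'

```text
t: 12.42
ee_pos: [0.5921, -0.0349, 0.2192]
ee_rot: [[-0.987, 0.161, -0.001], [0.161, 0.987, 0.003], [0.001, 0.003, -1.0]]
force: [0.7, 0.4, -0.1]
finger_gap: 0.0598
grip_force: 0.0
```

Run:
```python
from h import *
s=monitor.get_state();w=vision.capture('wrist')[:,:,::-1];t=vision.capture('top')[:,:,::-1]
cv2.imwrite('pics/z5.png',np.hstack([cv2.resize(w,(400,300)),cv2.resize(t[140:240,160:340],(400,300)[:2])]))
print(s['ee_pos']);H,S,V=cv2.split(cv2.cvtColor(t,cv2.COLOR_BGR2HSV));c=cam('top')
m=(H>5)&(H<22)&(S>120);m[:130]=0;m[240:]=0
for b in blobs(m,20): print(b[0],b[1][4],ray(c,b[0],.02),ray(c,b[0],.173))
go([.614,.1148,.1],80.3);go([.614,.1148,-.010],80.3)
```

```text
[ 0.5921 -0.0349  0.2192]
[ 94.5968 141.7742] 62 [0.7427 0.595  0.02  ] [0.6983 0.5325 0.173 ]
[295.9894 168.0741] 189 [ 0.6551 -0.1669  0.02  ] [ 0.62   -0.1487  0.173 ]
[196.0889 171.7556] 90 [0.634  0.2075 0.02  ] [0.6012 0.186  0.173 ]
[220.5714 177.4048] 84 [0.6141 0.1153 0.02  ] [0.5834 0.1036 0.173 ]
[194.011  191.0549] 91 [0.5607 0.2122 0.02  ] [0.5356 0.1903 0.173 ]
[ 50.5921 222.3026] 152 [0.4359 0.7293 0.02  ] [0.4241 0.6525 0.173 ]
 turn [0.04 0.02 0.15] shift cm [ 0.57 15.66 11.97] rows 4.7
 turn [0.04 0.02 0.15] shift cm [ 0.57 15.65 22.97] rows 6.7
```

View pics/z5.png

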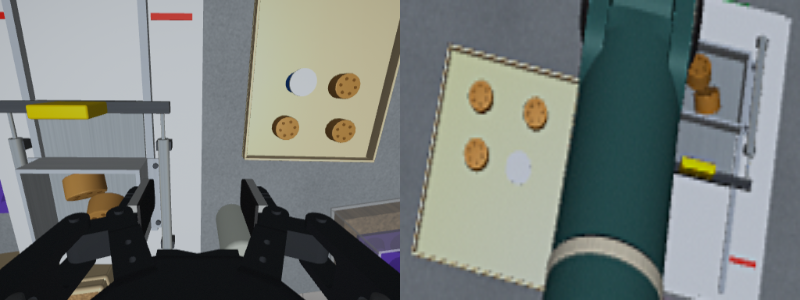

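Two discs are in the port: wrist crop (85,187) and (105,207), the second slightly tilted. Three remain on the tray. Now the third, from (0.614, 0.115).

Call:
play_rows --deltas '[[[0,0,0],[0,4,0],0.4],[[0,0,0],[0.5,8,0],0.4],[[0,0,0],[0.5,11.5,1],0.4],[[0,0,0],[0.5,14,4],0.4],[[0,0,0],[0.5,15.7,7],0.4],[[0,0,0],[0.5,15.7,11],0.4],[[0,0,0],[0.5,15.7,14.5],0.4],[[0,0,0],[0.5,15.7,16],0.4],[[0,0,0],[0.5,15.7,16],0.4],[[0,0,0],[0.5,15.7,16],0.4]]'

```text
t: 13.35
ee_pos: [0.6157, 0.1121, 0.0591]
ee_rot: [[-0.985, 0.17, -0.001], [0.17, 0.985, -0.001], [0.001, -0.001, -1.0]]
force: [-0.1, 0.4, 0.6]
finger_gap: 0.06
grip_force: 0.0
```

```bash
python3 look.py w7; python3 -c "
from h import *
go([.614,.1148,-.010],80.3)"
```

```text
13.35 [0.6157 0.1121 0.0591] 0.059977635065234666 [-0.0057 -0.0399  0.0073 -0.0198  0.0035  0.0062 -0.0026]
disc [380.7376 109.1508] 2599 [0.5622 0.2108 0.022 ]
disc [255.4171 207.4143] 1074 [0.6186 0.1137 0.022 ]
disc [375.9391 206.5652] 2415 [0.6333 0.2041 0.022 ]
 turn [-0.    0.07 -0.06] shift cm [0.28 0.19 7.03] rows 1.7
```

Call:
play_rows --deltas '[[[0,0,0],[0.1,0.2,2],0.4],[[0,0,0],[0.1,0.2,4],0.4],[[0,0,0],[0.1,0.2,6],0.4],[[0,0,0],[0.1,0.2,6.8],0.4],[[0,0,0],[0.1,0.2,6.8],0.4],[[0,0,0],[0.1,0.2,6.8],-0.4],[[0,0,0],[0.1,0.2,6.8],-0.4],[[0,0,0],[0.1,0.2,6.8],-0.4],[[0,0,0],[0.1,0.2,6.8],-0.4]]'

```text
t: 14.15
ee_pos: [0.6159, 0.1155, -0.0068]
ee_rot: [[-0.986, 0.169, 0.002], [0.169, 0.986, 0.0], [-0.002, 0.001, -1.0]]
force: [-0.7, -1.2, 5.2]
finger_gap: 0.0385
grip_force: 29.5
```

Run:
```python
from h import *
q=np.array([.619,-.155,0])-.015*ey
for z in(.215,.185):go(q+[0,0,z],80.3)
```

```text
turn [ 0.05  0.14 -0.01] shift cm [ -4.92 -28.09 -22.2 ] rows 8.7
 turn [ 0.05  0.14 -0.01] shift cm [ -4.92 -28.09 -19.2 ] rows 8.2
```

Call:
play_rows --deltas '[[[0,0,0],[0,0,-4],-0.4],[[0,0,0],[0,0,-8],-0.4],[[0,0,0],[0,0,-12],-0.4],[[0,0,0],[0,-1,-16],-0.4],[[0,0,0],[-0.5,-4,-19],-0.4],[[0,0,0],[-1,-7,-21],-0.4],[[0,0,0],[-2,-10.5,-22.2],-0.4],[[0,0,0],[-2.5,-14,-22.2],-0.4],[[0,0,0],[-3,-17.5,-22.2],-0.4],[[0,0,0],[-4,-21,-22.2],-0.4]]'

```text
t: 14.98
ee_pos: [0.6184, -0.0999, 0.2154]
ee_rot: [[-0.986, 0.168, 0.003], [0.168, 0.986, 0.0], [-0.002, 0.001, -1.0]]
force: [0.6, 1.0, 0.2]
finger_gap: 0.0386
grip_force: 30.5
```

Call:
play_rows --deltas '[[[0,0,0],[-0.5,-3,0],-0.4],[[0,0,0],[-0.9,-6,0],-0.4],[[0,0,0],[-0.9,-7.1,0],-0.4],[[0,0,0],[-0.9,-7.1,0],-0.4],[[0,0,0],[-0.9,-7.1,0],-0.4]]'

```text
t: 15.4
ee_pos: [0.6158, -0.1699, 0.2143]
ee_rot: [[-0.986, 0.169, 0.001], [0.169, 0.986, 0.0], [-0.001, 0.0, -1.0]]
force: [0.1, 1.3, -0.6]
finger_gap: 0.0385
grip_force: 30.5
```

Run:
```python
from h import *
s=monitor.get_state();print(s['ee_pos'],s['finger_gap'])
q=np.array([.619,-.155,0])-.013*ey
for z in(.215,.182):go(q+[0,0,z],80.3)
```

```text
[ 0.6158 -0.1699  0.2143] 0.03846656006761391
 turn [ 0.02  0.08 -0.05] shift cm [-0.07  0.22 -0.07] rows 0.1
 turn [ 0.02  0.08 -0.05] shift cm [-0.06  0.22  3.23] rows 0.8
```

Call:
play_rows --deltas '[[[0,0,0],[-0.1,0.2,1.5],-0.4],[[0,0,0],[-0.1,0.2,3],-0.4],[[0,0,0],[-0.1,0.2,3.5],-0.4],[[0,0,0],[-0.1,0.2,3.5],-0.4],[[0,0,0],[-0.1,0.2,3.5],0.15],[[0,0,0],[-0.1,0.2,3.5],0.15],[[0,0,0],[-0.1,0.2,3.5],0.15],[[0,0,0],[-0.1,0.2,3.5],0.15]]'

```text
t: 16.07
ee_pos: [0.6171, -0.1673, 0.1784]
ee_rot: [[-0.986, 0.168, 0.0], [0.168, 0.986, 0.0], [-0.0, 0.0, -1.0]]
force: [0.6, 0.6, 0.0]
finger_gap: 0.0489
grip_force: 0.0
```

Call:
play_rows --deltas '[[[0,0,0],[0,0,-2],0.15],[[0,0,0],[0,0,-5],0.15],[[0,0,0],[0,0,-8],0.15],[[0,0,0],[4,0,-10],0.15],[[0,0,0],[8,0,-10],0.15],[[0,0,0],[10,0,-10],0.15],[[0,0,0],[10,0,-10],0.15],[[0,0,0],[10,0,-10],0.15]]'

```text
t: 16.73
ee_pos: [0.5181, -0.1506, 0.279]
ee_rot: [[-0.986, 0.168, 0.001], [0.168, 0.986, 0.001], [-0.001, 0.001, -1.0]]
force: [1.0, 0.6, 0.7]
finger_gap: 0.0493
grip_force: 0.0
```

Run:
```python
from h import *
s=monitor.get_state();w=vision.capture('wrist')[:,:,::-1];t=vision.capture('side')[:,:,::-1]
cv2.imwrite('pics/w8.png',w)
cv2.imwrite('pics/z6.png',np.hstack([cv2.resize(w,(480,360)),cv2.resize(t[110:200,240:320],(320,360),interpolation=cv2.INTER_CUBIC)]))
print(s['ee_pos'],s['ee_rot'],s['finger_gap']);H,S,V=cv2.split(cv2.cvtColor(w,cv2.COLOR_BGR2HSV));c=cam('wrist',s)
m=(H>22)&(H<35)&(S>150)
for b in blobs(m,50): print('tab',b[0],b[1],ray(c,b[0],.206))
m=(H>5)&(H<21)&(S>110)
for b in blobs(m,50): print('disc',b[0],b[1],ray(c,b[0],.173))
```

```text
[ 0.5181 -0.1506  0.279 ] [[-0.9858  0.1679  0.0015]
 [ 0.1679  0.9858  0.0008]
 [-0.0013  0.001  -1.    ]] 0.0493038155662424
tab [265.7725 190.534 ] [ 239  179   55   23 1191] [ 0.5198 -0.1391  0.206 ]
disc [491.6462 144.7321] [474 132  37  27 780] [0.5206 0.0818 0.173 ]
disc [485.437  190.7595] [469 178  34  26 682] [0.5668 0.0789 0.173 ]
disc [258.3458 274.7447] [ 221  250   75   49 2562] [ 0.6239 -0.162   0.173 ]
```

View pics/z6.png

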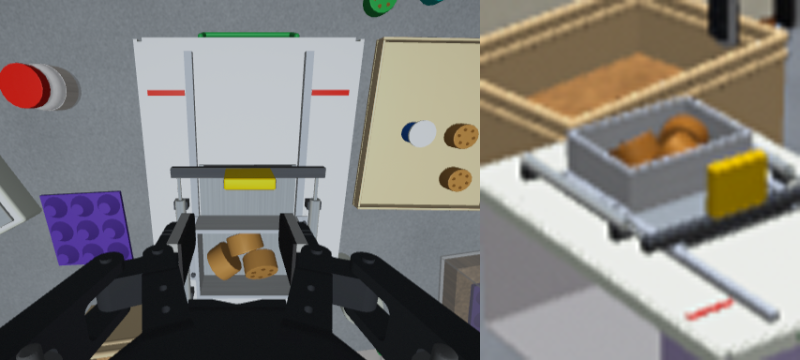

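All three discs lie in the port: wrist crop (224,260), (243,243) and (260,264). The other two are on the tray and the gate is shut. The tab's top is at about (249,183) in the crop, world (0.525, -0.139). Next, turn the gripper 90° over the tab.

Run:
```python
from h import *
s=monitor.get_state();print(np.array(s['joint_positions']));c=cam('wrist',s)
print(ray(c,(265.8,197),.206))
for p in[(166,93),(330,93)]: print(ray(c,(p[0]*512/480,p[1]*512/480),.147))
go([.525,-.139,.26],-9.67)
go([.525,-.139,.26],170.33)
```

```text
[-0.1981  0.2206  0.4994  1.754  -0.1128  1.195   1.7348]
[ 0.5265 -0.1403  0.206 ]
[ 0.4289 -0.2125  0.147 ]
[ 0.4581 -0.0394  0.147 ]
 turn [ 0.01  0.02 90.01] shift cm [-0.38  1.27  1.83] rows 0.5
 turn [ -0.02   0.01 -89.99] shift cm [-0.38  1.27  1.83] rows 0.5
```

Call:
play_rows --deltas '[[[0,0,7],[-0.4,1.3,0],0],[[0,0,14],[-0.4,1.3,0],0],[[0,0,21],[-0.4,1.3,0],0],[[0,0,28],[-0.4,1.3,0],0],[[0,0,35],[-0.4,1.3,0],0],[[0,0,42],[-0.4,1.3,0],0],[[0,0,49],[-0.4,1.3,0],0],[[0,0,56],[-0.4,1.3,0],0],[[0,0,63],[-0.4,1.3,0],0],[[0,0,70],[-0.4,1.3,0],0]]'

```text
t: 17.67
ee_pos: [0.5253, -0.139, 0.2777]
ee_rot: [[-0.173, 0.985, -0.001], [0.985, 0.173, -0.001], [-0.001, -0.001, -1.0]]
force: [-0.4, 0.9, -1.8]
finger_gap: 0.0427
grip_force: 0.0
```

Call:
play_rows --deltas '[[[0,0,7],[0,0,0],0],[[0,0,14],[0,0,0],0],[[0,0,20],[0,0,0],0],[[0,0,20],[0,0,0],0],[[0,0,20],[0,0,0],0]]'

```text
t: 18.08
ee_pos: [0.5251, -0.1388, 0.2778]
ee_rot: [[0.165, 0.986, -0.001], [0.986, -0.165, -0.001], [-0.001, -0.001, -1.0]]
force: [0.3, 0.1, -0.3]
finger_gap: 0.0429
grip_force: 0.0
```

Run:
```python
from h import *
s=monitor.get_state();w=vision.capture('wrist')[:,:,::-1];cv2.imwrite('pics/w9.png',w)
print(s['ee_pos'],s['joint_positions'],s['finger_gap']);H,S,V=cv2.split(cv2.cvtColor(w,cv2.COLOR_BGR2HSV));c=cam('wrist',s)
for b in blobs((H>22)&(H<35)&(S>150),50): print('tab',b[0],b[1],ray(c,b[0],.206))
go([.5255,-.139,.215],-9.67);go([.5255,-.139,.157],-9.67)
```

```text
[ 0.5251 -0.1388  0.2778] [-0.4008  0.2547  0.7235  1.7531 -0.1786  1.2016  0.2061] 0.04291798949638241
tab [252.0591 188.2041] [246 158  13  61 779] [ 0.5264 -0.1355  0.206 ]
 turn [-0.03  0.05  0.23] shift cm [-0.    0.06  6.29] rows 1.5
 turn [-0.03  0.05  0.23] shift cm [ 0.    0.06 12.09] rows 2.9
```

Call:
play_rows --deltas '[[[0,0,0],[0,0.1,3],0],[[0,0,0],[0,0.1,6],0],[[0,0,0],[0,0.1,8],0],[[0,0,0],[0,0.1,10],0],[[0,0,0],[0,0.1,11],0],[[0,0,0],[0,0.1,12],0],[[0,0,0],[0,0.1,12],0],[[0,0,0],[0,0.1,12],0]]'

```text
t: 18.8
ee_pos: [0.5258, -0.1393, 0.1586]
ee_rot: [[0.168, 0.986, 0.0], [0.986, -0.168, -0.0], [-0.0, 0.0, -1.0]]
force: [-0.4, -0.9, 0.2]
finger_gap: 0.0423
grip_force: 0.0
```

Call:
play_rows --deltas '[[[0,0,0],[0,0,0],-0.4],[[0,0,0],[0,0,0],-1],[[0,0,0],[0,0,0],-1],[[0,0,0],[0,0,0],-1],[[0,0,0],[0,0,0],-1],[[0,0,0],[0,0,0],-1]]' --grip_force 70

```text
t: 19.3
ee_pos: [0.525, -0.1389, 0.1592]
ee_rot: [[0.168, 0.986, -0.001], [0.986, -0.168, 0.001], [0.001, -0.001, -1.0]]
force: [-13.2, 3.1, 17.8]
finger_gap: 0.0105
grip_force: 69.2
```

Call:
play_rows --deltas '[[[0,0,0],[0,-0.5,-0.15],-1],[[0,0,0],[0,-1.5,-0.15],-1],[[0,0,0],[0,-2.5,-0.15],-1],[[0,0,0],[0,-3.5,-0.15],-1],[[0,0,0],[0,-4.5,-0.15],-1],[[0,0,0],[0,-5.5,-0.15],-1],[[0,0,0],[0,-6.5,-0.15],-1],[[0,0,0],[0,-7.5,-0.15],-1],[[0,0,0],[0,-8.4,-0.15],-1],[[0,0,0],[0,-8.4,-0.15],-1]]'

```text
t: 20.13
ee_pos: [0.4412, -0.1247, 0.1594]
ee_rot: [[0.168, 0.986, -0.0], [0.986, -0.168, 0.0], [0.0, -0.0, -1.0]]
force: [6.6, -5.4, -29.7]
finger_gap: 0.0105
grip_force: 68.3
```

Call:
play_rows --deltas '[[[0,0,0],[0,0,0],-1],[[0,0,0],[0,0,0],-1],[[0,0,0],[0,0,0],-1],[[0,0,0],[0,0,0],-1],[[0,0,0],[0,0,0],-1],[[0,0,0],[0,0,0],-1]]'

```text
t: 20.63
ee_pos: [0.4426, -0.125, 0.1594]
ee_rot: [[0.168, 0.986, -0.0], [0.986, -0.168, -0.0], [-0.0, 0.0, -1.0]]
force: [6.5, -3.1, -23.6]
finger_gap: 0.0105
grip_force: 69.3
```

Run:
```python
from h import *
s=monitor.get_state();w=vision.capture('wrist')[:,:,::-1];t=vision.capture('side')[:,:,::-1];o=vision.capture('top')[:,:,::-1]
cv2.imwrite('pics/wA.png',w)
d=np.array(s['ee_pos'])-[.525,-.1389,.1592];print(s['ee_pos'],d@-ex,s['force'],s['finger_gap'],s['grip_force'])
cv2.imwrite('pics/z7.png',np.hstack([cv2.resize(t[110:240,230:370],(420,390),interpolation=cv2.INTER_CUBIC),cv2.resize(w,(380,390))]))
c=cam('wrist',s)
for k in(-.088,.088): print('mark expected px at ee line',proj(c,np.append((np.array(s['ee_pos'])+k*ey)[:2],.147)))
H,S,V=cv2.split(cv2.cvtColor(w,cv2.COLOR_BGR2HSV))
for b in blobs(((H<6)|(H>174))&(S>120),20): print('mark',b[0],b[1],ray(c,b[0],.147), (ray(c,b[0],.147)-s['ee_pos'])@ex)
H,S,V=cv2.split(cv2.cvtColor(o,cv2.COLOR_BGR2HSV));ct=cam('top')
m=(H>5)&(H<22)&(S>120);m[:150]=0;m[240:]=0;m[:,:160]=0
for b in blobs(m,15): print('disc',b[0],b[1][4],ray(ct,b[0],.02))
```

```text
[ 0.4426 -0.125   0.1594] 0.0836026181473698 [  6.4504  -3.0669 -23.5529] 0.010510871208550397 69.26744341850281
mark expected px at ee line [250.8369 325.1339]
mark expected px at ee line [250.7034  77.4091]
mark [249.4882  60.5512] [245  42  10  39 381] [ 0.4582 -0.0292  0.147 ] -0.0006969654811206493
disc [196.0889 171.7556] 90 [0.634  0.2075 0.02  ]
disc [306.6145 173.1807] 83 [ 0.6362 -0.2068  0.02  ]
disc [194.011  191.0549] 91 [0.5607 0.2122 0.02  ]
```

View pics/z7.png

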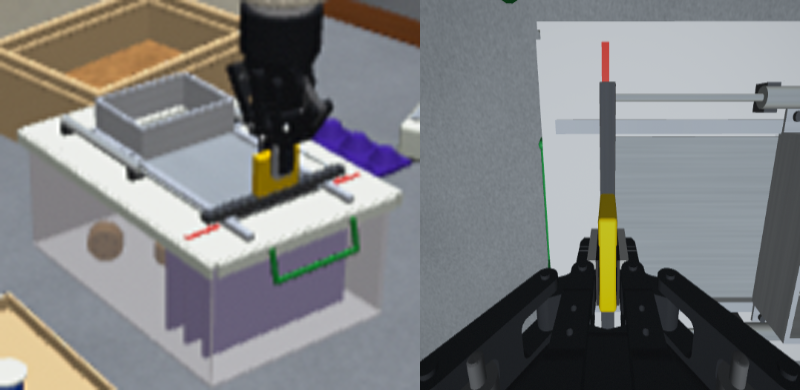

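Side view: the port looks empty and brown discs are visible on the bin floor at crop (105,240) and (165,250). In the wrist view the cross bar is in line with the red mark at (606,60). I'll check numerically that nothing stayed in the collar.

Run:
```python
from h import *
P=np.array([.619,-.155,0])
for n in('top','side'):
    im=vision.capture(n)[:,:,::-1];H,S,V=cv2.split(cv2.cvtColor(im,cv2.COLOR_BGR2HSV));c=cam(n)
    m=(H>3)&(H<22)&(S>50)
    poly=np.array([proj(c,P+[0,0,.19]+a*ex+b*ey) for a,b in[(-.04,-.055),(-.04,.055),(.04,.055),(.04,-.055)]]).astype(np.int32)
    k=np.zeros(m.shape,np.uint8);cv2.fillPoly(k,[poly],1);print(n,'mouth',poly.tolist(),'brown px in mouth',int((m&(k>0)).sum()))
    box=np.array([proj(c,[0,0,z]+np.array([P[0],P[1],0])-.03*ex+a*ex+b*ey) for a in(-.16,.13) for b in(-.11,.11) for z in(0,.14)]);lo=box.min(0).astype(int);hi=box.max(0).astype(int)
    mm=np.zeros_like(m);mm[lo[1]:hi[1],lo[0]:hi[0]]=m[lo[1]:hi[1],lo[0]:hi[0]]
    for b in blobs(mm,8):
        print(n,b[0],b[1],'at z.015',ray(c,b[0],.015),'at z.17',ray(c,b[0],.17),H[int(b[0][1]),int(b[0][0])],S[int(b[0][1]),int(b[0][0])])
```

```text
top mouth [[312, 181], [280, 175], [284, 152], [316, 158]] brown px in mouth 113
top [282.1818 168.0909] [281 166   3   5  11] at z.015 [ 0.6552 -0.1154  0.015 ] at z.17 [ 0.6198 -0.1025  0.17  ] 15 164
top [306.9158 173.1474] [302 168  12  11  95] at z.015 [ 0.6374 -0.2087  0.015 ] at z.17 [ 0.6039 -0.1859  0.17  ] 16 153
side mouth [[307, 142], [278, 152], [263, 143], [292, 134]] brown px in mouth 0
side [250.6717 142.3698] [239 138  36  14 265] at z.015 [ 0.9833 -0.3256  0.015 ] at z.17 [ 0.7339 -0.1102  0.17  ] 19 96
side [305.2222 139.0556] [301 138   8   4  18] at z.015 [ 0.8478 -0.4987  0.015 ] at z.17 [ 0.6234 -0.2514  0.17  ] 18 100
side [264.7315 189.6852] [260 184  11  12 108] at z.015 [ 0.6742 -0.1118  0.015 ] at z.17 [0.4817 0.0642 0.17  ] 12 57
side [283.1818 193.7273] [282 191   3   6  11] at z.015 [ 0.6121 -0.1365  0.015 ] at z.17 [0.431  0.0441 0.17  ] 14 63
side [245.96   225.7867] [239 213  22  20 225] at z.015 [0.5614 0.0709 0.015 ] at z.17 [0.3896 0.2133 0.17  ] 18 90
```

Run:
```python
from h import *
c=cam('side');print('B in side',proj(c,[.637,-.209,.015]),proj(c,[.637,-.209,.004]))
im=vision.capture('side')[:,:,::-1];H,S,V=cv2.split(cv2.cvtColor(im,cv2.COLOR_BGR2HSV))
m=((H>3)&(H<24)&(S>25))
for r in range(180,204): print(r,''.join('#' if m[r,x] else ('p' if 115<H[r,x]<150 and S[r,x]>40 else '.') for x in range(250,310)))
s=monitor.get_state();print(s['t'],s['ee_pos'],s['force'],s['grip_force'])
t=vision.capture('top')[:,:,::-1];h=cv2.cvtColor(t,cv2.COLOR_BGR2HSV);m=(h[:,:,0]>3)&(h[:,:,0]<24)&(h[:,:,1]>70)
for r in range(148,186): print(r,''.join('#' if m[r,x] else ('o' if h[r,x,2]<110 else '.') for x in range(274,322)))
```

```text
B in side [293.046  183.1658] [293.0329 185.9593]
180 ............................................................
181 ............................................................
182 ............................................................
183 ............................................................
184 ............######.................................#........
185 ...........########..................................#......
186 ..........##########..........................##............
187 ..........###########.......................#...............
188 ..........###########....................#.....#............
189 .........############....................#..................
190 .........############...........#...........................
191 .........############...........##..........................
192 .........############...........###.........................
193 ..........###########...........###.........................
194 ...........#########............###.p.......................
195 ...........########.............###.pp......................
196 ......
[... 1904 characters left out ...]
##oo...o...
173 ...........................o###########o........
174 ...........................o##########.o........
175 .oo........................o##########.o........
176 ....ooo.........####........o#########oo........
177 ....oooooooo.......###......o########.oo........
178 .....oooooooooooo.............o####o..oo...o....
179 ..........ooooooooooooo...............o.........
180 ...............ooooooooooooo..........o.........
181 ................oo...ooooooooooooo..............
182 ................ooooo.....ooooooooooooo..oo.....
183 ...............oooooooo........oooooooo..o......
184 ...............ooooooooo.............oo...o.....
185 ..............oooooooooo........................
```

Three separate discs are on the bin floor: (0.67,-0.11), (0.61,-0.14) and (0.64,-0.21). The gate is held steady at about 84 mm.

```bash
python3 -c "
from station import job_done
print(job_done())"
```

```text
the job is handed in; nothing more can be done
None
```

I handed the job in with three discs on the bin floor, two still on the tray, and the gripper holding the tab at the red marks (about 84 mm out); I viewed 11 pictures, one over the limit of 10.

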